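# Wedge the rocking prop crate

## Robot

A 6-joint arm with a two-finger parallel gripper is mounted at the origin on the work surface. World frame = base frame: x ahead of the robot, y to its left, z up, the work surface at z = 0. Lengths are in mm, angles in rad, forces in N, time in s.
With the tool pointing down it reaches from about 275 to 750 mm from the base axis. Payload 10.2 kg.
Tool frame: the origin (TCP) lies between the finger pads; the fingertips stand 17 mm ahead of it and the grasp point (between the pads) lies 2 mm behind it (tips_ahead is the distance from the TCP to the fingertips, in mm); z points along the fingers, y is the line along which they close (so a half turn about z gives the same grasp; the last joint's range is limited). The gripper opens to 85 mm and grips with 20 to 120 N. Pads are 22 mm wide; open, the fingers measure 114 mm over their backs; the gripper's body (76 mm by 85 mm) begins 54 mm behind the grasp point. The pads swing forward as they close: fully open they stand 13 mm farther back than shut.
Start: joints at [-1.461, 0.313, 1.498, -0, 1.331, -0.223], TCP at [171.5, -496.205, 248.294] pointing down, gripper open.
Joint ranges: [-2.94, 2.94], [-0.97, 2.17], [0.19, 2.56], [-1.23, 4.37], [0.02, 3.11], [-2.88, 2.88]. Speed limits (rad/s): [2.39, 2.39, 3.01, 3.14, 3.14, 3.14].

## Interface

Orientations are given as a unit quaternion [w, x, y, z].
In Python, from rig import sense, capture, finish_job, boxes_of, tips_ahead gives the robot as it stands.
- The arm moves only by the tool drive_tool, never from a script. Its argument "commands" is text: rows parted by semicolons, each of 7 numbers parted by spaces: the shift along the world's x, y, z in units of 0.1 m (1.0 is 0.1 m), then the turn, a rotation vector about the world's x, y, z in units of pi/4 rad (1.0 is pi/4 rad), then the opening in per cent of the stroke, from 0 (shut) to 100 (fully open). A call has 1 to 20 rows; each row shifts and turns the commanded pose from where the row before left it; what a row does not reach is not made up. A row lasts 1/12 s, in which the tool goes at most 41.7 mm and 7.16 degrees, less where a joint would pass 70% of its speed; a pose out of reach is approached as far as the arm can. A call with a number of a shift or a turn outside -1 to 1 is refused whole. A call with a gripper value outside its range is refused whole. The fingers move at their own pace and stop on an object; "force" is the grip in N (left out, the last holds). Time passes only in rows, so rows that do not move let the fingers close. It gives the time, the measured TCP pose, the force, the opening and the grip force at its end, in the units of the state.
- sense(): the state, without advancing time (a new reading comes with each control period).
- capture(name): name is "side" or "top" or "wrist"; returns a dict with "pixels" (480x640x3 uint8, blue, green, red), "fov_y" (degrees; the focal length in pixels is half the picture's height over the tangent of half this angle, whatever the lens; pixels are square), "cx", "cy" (the principal point, pixels), "position" and "attitude" of the camera in the world; the wrist camera has in their place "tool_from_camera" (4x4, takes a point from camera to tool coordinates, whose origin is the TCP and whose axes are the flange's). Camera axes: x right, y down, z forward; pixel columns grow to the right and rows downward; lengths in mm; the calibration is good to about 2 mm. The wrist camera is an equidistant fisheye: a pixel r from the principal point sees the ray r / f radians off the axis. A picture is of the moment at which its call begins: read the wrist's pose just before it. There is no depth.
- finish_job(): hands the job in; it is judged then, once.
Trained networks look in a picture, given as the dict that the camera call returned (one of the last four; its "shot" number tells which), for a name from the list of things; names that differ only in an ending like _2 or _b are one class to them, and where a whole thing is asked for, a point or a joint stands for the part that bears it (a point fixed in the world has none). Each returns a list of dicts, best first, with "confidence" (0 to 1); they miss things now and then, are a little off and sometimes report something else, mostly with a low value. They report only what shows in the picture. A call takes as long as a camera call. They do not tell look-alikes from the thing itself.
- boxes_of(picture, name): "position" ([column, row] in pixels, amid what is visible of it).
The state is a dict: "time_s": time; "joints": joint angles; "dq": joint speeds; "tau": joint torques, N m; "eef_pos": TCP position; "ee_rot": TCP orientation; "force": force on the tool from outside, world axes, zero at the start; "wrist_torque": the same for the moment, N m; "grip_width": opening from 0.0 (shut) to 1.0 (fully open); "grip_force": force on a finger pad.
Only numpy, scipy, OpenCV 4.12 (cv2) and the standard library are available. Lean on these libraries where they do the work, as an engineer would, in place of code of your own. Each camera call takes 0.05 s, during which the arm holds its last target. There are 200 camera calls.

## Task

The low wooden prop crate rocks because the foot below its yellow corner cap is too short. Push the orange wedge along the bench, thin end first, under that short foot until it is snug, then press down firmly on the yellow cap with the fingertips to check that the crate no longer rocks; if it still rocks, push the wedge further in and test again. Only push and press (do not lift the wedge or the crate), do not shove the crate along or jack it up crooked, leave the other things alone, and finish while still pressing firmly on the yellow cap of the steady crate.

Things in the scene. Friction and masses are not known exactly. Their poses are not given: they have to be found in the camera images.
- crate: low brown wooden prop case (the crate), loose, about 1.7 kg, 220 x 220 mm in plan, flat top 88 mm above the bench. Origin: centre of the footprint, at bench height; z up. Four square feet 22 x 22 x 28 mm high, centred at x = +-95, y = +-95 mm, so the box's underside is 28 mm up. The foot at x = -95, y = -95 mm (near right for the robot) is too short; the crate rests level on the other three
- yellow_cap: yellow slick plastic plate on top of the crate, 46 x 46 x 4 mm, above the short foot at x = -87, y = -87 mm of the crate (other corner plates are dark). Origin: centre of its underside; pressing face 4 mm above, 92 mm over the bench. Unwedged, 2 to 4 N here rocks the crate down 4 to 9 mm; it tips back when let go. Well wedged, it sinks under 1.5 mm at a firm press (8 to 15 N)
- foot_edge (a point): point at bench height below the middle of the short foot's outer edge (facing -x of the crate), under which the wedge goes: x = -106, y = -95 mm from the crate's origin. The foot's underside hangs 5 to 11 mm above the bench, differently each time
- wedge: orange wedge, loose, 90 g, 100 mm long (x), 50 wide (y), 24 high at its flat upright back (-x end), sloping evenly to 2 mm at the thin end (+x). Origin: centre of its underside. Lies in front of the short foot, thin end towards it, up to 10 mm off line and 0.13 rad askew. Slides with about 1 N; resistance climbs at the foot, some 4 N make it snug. Does not slip back
- wedge_tip (a point): middle of the wedge's thin end, at its underside
- wedge_back (a point): middle of the wedge's flat back face, 12 mm above its underside: the place to push
- tape_roll: blue roll of tape lying flat, 90 mm across, 25 mm high; leave alone. Origin: centre of its underside
- paint_jar: paint jar with red lid, 60 mm across, 90 mm high; leave alone. Origin: centre of its underside
- wrench: steel wrench lying on the bench; leave alone. Origin: at its underside
- mug: white mug, 76 mm across, 90 mm high; leave alone. Origin: centre of its underside
Mind the look-alikes: they are no part of the job. Several things have the shape of the wedge; the one meant has the colours described above.

How it is judged:
By the outcome, as a careful person would: the job done as asked, in the order asked, and still so for the second after the job is handed in, while the arm keeps its last pose, push and grip.
It also fails if it takes over 48 s, if anything falls off the work surface, if the arm or the gripper's body presses on something with over 40 N, if the wrist force passes 120 N, or if a joint passes its speed limit or range.

## Working session

There is one attempt and no reset: what is moved stays moved. The work goes in short steps, Python scripts to look and compute and a tool call to move; the robot and the scene stay as the last step left them, time stands still between calls to the robot, and variables do not carry over. Pictures are saved under pics/ and viewed, at most 10 in all, crops included, and the job is handed in when it is done.

Besides the shell and the picture viewer there is one more tool, called after ">>>" by a JSON object that holds its "name" and its "arguments". drive_tool: Moves the arm, as the interface text tells. Shifts and turns lie within -1 to 1; 1 stands for 0.1 m of shift or pi/4 rad of turn. Its arguments: {"type":"object","properties":{"commands":{"type":"string"},"force":{"type":"number"}},"required":["commands"]}

```bash
mkdir -p pics; cat > h.py <<'E'
import numpy as np, cv2
from scipy.spatial.transform import Rotation as R
from rig import *
def rot(a):
    a=np.array(a,float)
    return a if a.shape==(3,3) else R.from_quat(np.roll(a,-1)).as_matrix()
def ray(p,uv,s=None):
    f=240/np.tan(np.radians(p["fov_y"])/2); d=np.array([(uv[0]-p["cx"])/f,(uv[1]-p["cy"])/f])
    if "tool_from_camera" in p:
        r=np.hypot(*d); v=np.array([*(d/r*np.sin(r)),np.cos(r)]) if r>0 else np.array([0,0,1.])
        T=np.array(p["tool_from_camera"]); Rt=rot(s["ee_rot"])
        return np.array(s["eef_pos"])+Rt@T[:3,3], Rt@T[:3,:3]@v
    return np.array(p["position"]), rot(p["attitude"])@np.array([*d,1])
def at(p,uv,z,s=None):
    o,v=ray(p,uv,s); return o+v*(z-o[2])/v[2]
E
python3 - <<'E'
from h import *
print(sense(), tips_ahead)
for n in ("top","side"):
    p=capture(n); cv2.imwrite(f"pics/{n}0.png",p["pixels"]); print(n,p["position"],p["attitude"],p["fov_y"])
    for k,z in (("crate",44),("yellow_cap",92),("wedge",8),("wedge_tip",0),("wedge_back",12),("foot_edge",0),("tape_roll",25),("paint_jar",45),("wrench",5),("mug",45)):
        print(k,[(np.round(b["position"]),round(b["confidence"],2),at(p,b["position"],z).round()[:2]) for b in boxes_of(p,k)[:4]])
E
```

```text
{'time_s': 0.0, 'joints': array([-1.46142415e+00,  3.13445979e-01,  1.49842212e+00, -4.03628207e-05,
        1.33097559e+00, -2.23398539e-01]), 'dq': array([-0.00019205,  0.0007755 , -0.00089841,  0.00060611, -0.00075312,
       -0.00018914]), 'tau': array([ 3.14446675e-05, -4.12265611e+01, -2.59740686e+01, -1.85503100e-04,
        4.10333494e-03, -2.87131577e-06]), 'eef_pos': array([ 171.45287209, -495.97474525,  247.74274423]), 'ee_rot': array([-6.25621330e-04,  9.86188871e-01,  1.65623425e-01,  1.60746309e-05]), 'force': array([-0.60572485, -0.41535887, -0.46748188]), 'wrist_torque': array([-0.0558405,  0.0181618,  0.0311161]), 'grip_force': 0.0, 'grip_width': 0.9994493609579761} 17.0
top [430.09064269  15.02683157 968.76426346] [-0.03910394  0.70970686 -0.70239356  0.03781978] 48.26374859549007
crate [(array([318., 150.]), 0.82, array([695.,  30.]))]
yellow_cap [(array([357., 208.]), 0.8, array([582., -37.]))]
wedge [(array([460., 335.]), 0.81, array([ 371., -225.])), (array([334., 267.]), 0.76, array([490.,   0.])), (array([249., 332.]), 0.64, array([373., 150.])), (array([490.,
[... 1296 characters left out ...]
ray([237., 238.]), 0.97, array([383., 147.])), (array([239., 378.]), 0.93, array([ 378., -227.])), (array([383., 384.]), 0.77, array([ 640., -276.])), (array([286., 282.]), 0.6, array([487.,  -8.]))]
foot_edge [(array([378., 252.]), 0.59, array([710.,  63.]))]
tape_roll [(array([306., 339.]), 0.75, array([ 511., -169.])), (array([299., 225.]), 0.64, array([535., 155.])), (array([330., 265.]), 0.26, array([588.,  16.]))]
paint_jar [(array([307., 335.]), 0.7, array([ 513., -173.])), (array([285., 284.]), 0.65, array([483., -40.])), (array([377., 254.]), 0.43, array([694.,  16.]))]
wrench [(array([226., 328.]), 0.77, array([ 355., -107.]))]
mug [(array([342., 189.]), 0.87, array([658., 254.]))]
```

View pics/top0.png

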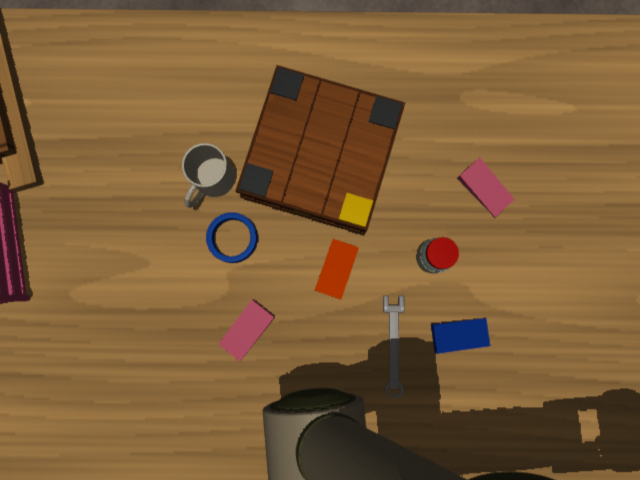

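```bash
python3 - <<'E'
import cv2
im=cv2.imread('pics/top0.png')[170:320,250:450]
cv2.imwrite('pics/crop.png',cv2.resize(im,None,fx=4,fy=4,interpolation=cv2.INTER_CUBIC))
E
```

```text
(no output)
```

View pics/crop.png

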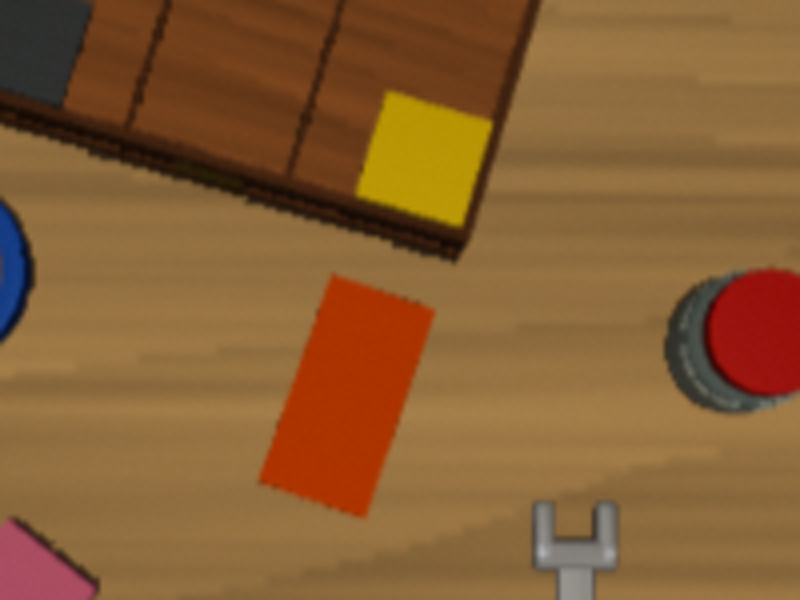

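The orange piece at (334,267) is the wedge meant. The look-alikes are pink at (246,330) and (487,188), and blue at (460,335), so the colour rules them out. The yellow cap is at (356,209) and the crate's top corners are at about (277,66), (404,103), (365,230) and (238,190).

```bash
python3 - <<'E'
from h import *
p=capture("top"); q=capture("side")
def quad(p,lo,hi):
    h=cv2.cvtColor(p["pixels"],cv2.COLOR_BGR2HSV); m=cv2.inRange(h,lo,hi)
    c=max(cv2.findContours(m,0,2)[0],key=cv2.contourArea); return cv2.boxPoints(cv2.minAreaRect(c)),c
for P in (p,q):
    b,c=quad(P,(22,150,100),(35,255,255)); w=np.array([at(P,x,92) for x in b])
    print("cap",w.round(1)[:,:2].tolist(),w.mean(0).round(1))
    for i in range(4):
        d=w[(i+1)%4]-w[i]; print("  edge",np.hypot(*d[:2]).round(1),np.arctan2(d[1],d[0]).round(3))
    b,c=quad(P,(3,200,120),(14,255,255)); a=cv2.approxPolyDP(c,4,True)[:,0]
    print("wedge",[(x.tolist(),at(P,x,2).round(1)[:2].tolist(),at(P,x,24).round(1)[:2].tolist()) for x in a])
c=[at(p,x,88)[:2] for x in ((277,66),(404,103),(365,230),(238,190))]; print(np.round(c))
def e(a,b): d=c[b]-c[a]; return np.arctan2(d[1],d[0]).round(3),np.hypot(*d).round()
print(e(3,0),e(2,1),e(2,3),e(1,0),np.mean(c,0))
E
```

```text
cap [[564.5, -5.2], [609.2, -18.1], [596.1, -62.5], [551.6, -49.4]] [580.4 -33.8  92. ]
  edge 46.5 -0.281
  edge 46.3 -1.857
  edge 46.4 2.856
  edge 46.0 1.286
wedge [([333, 239], [541.0, 1.8], [538.5, 2.1]), ([315, 290], [448.4, 33.3], [448.0, 32.9]), ([341, 298], [434.6, -13.5], [434.5, -12.8]), ([358, 248], [525.1, -43.7], [522.9, -42.3])]
cap [[-31.0, 1612.3], [729.9, 1485.5], [690.7, 1182.8], [9.4, 1293.6]] [ 349.7 1393.6   92. ]
  edge 771.5 -0.165
  edge 305.2 -1.7
  edge 690.3 2.98
  edge 321.3 1.697
wedge [([267, 267], [448.2, 51.6], [448.5, 31.5]), ([262, 283], [433.9, 5.5], [434.6, -13.4]), ([307, 295], [528.4, -42.5], [526.5, -60.2]), ([311, 279], [543.0, 1.3], [540.8, -17.4])]
[[ 829.  102.]
 [ 765. -116.]
 [ 547.  -50.]
 [ 612.  163.]]
(np.float64(-0.274), np.float64(225.0)) (np.float64(-0.293), np.float64(228.0)) (np.float64(1.273), np.float64(222.0)) (np.float64(1.286), np.float64(227.0)) [688.23102686  24.59244701]
```

Cap is at (580,-34) with crate yaw about -0.285, and the foot edge is at about (560,-36). The wedge tip is at (534,-21) and the back at (441,10), yaw about -0.316. The wedge sits about 7 mm left of the foot line, so I'll push with the tool yawed to about -0.345 and the fingers shut.

>>> {"name": "drive_tool", "arguments": {"commands": "0.13 0.285 0 0 0 -0.048 0;0.13 0.285 0 0 0 -0.048 0;0.13 0.285 0 0 0 -0.048 0;0.13 0.285 0 0 0 -0.048 0;0.13 0.285 0 0 0 -0.048 0;0.13 0.285 0 0 0 -0.048 0;0.13 0.285 0 0 0 -0.048 0;0.13 0.285 0 0 0 -0.048 0;0.13 0.285 0 0 0 -0.048 0;0.13 0.285 0 0 0 -0.048 0;0.13 0.285 0 0 0 -0.048 0;0.13 0.285 0 0 0 -0.048 0;0.13 0.285 0 0 0 -0.048 0;0.13 0.285 0 0 0 -0.048 0;0.13 0.285 0 0 0 -0.048 0;0.13 0.285 0 0 0 -0.048 0;0.13 0.285 0 0 0 -0.048 0;0.13 0.285 0 0 0 -0.048 0;0 0 0 0 0 0 0;0 0 0 0 0 0 0", "force": 40}}

```text
time_s: 2.87
eef_pos: [405.6, 17.8, 248.2]
ee_rot: [0.0, 0.985, -0.17, -0.0]
force: [-0.4, -0.8, 0.5]
grip_width: -0.002
grip_force: 0.0
```

```bash
python3 - <<'E'
from h import *
s=sense(); p=capture("wrist"); cv2.imwrite("pics/w1.png",p["pixels"]); print(np.round(p["tool_from_camera"],2),p["fov_y"])
for lo,hi,z in (((3,200,100),(14,255,255),(2,24)),((22,150,100),(35,255,255),(92,92))):
    m=cv2.inRange(cv2.cvtColor(p["pixels"],cv2.COLOR_BGR2HSV),lo,hi); c=max(cv2.findContours(m,0,2)[0],key=cv2.contourArea)
    for x in cv2.approxPolyDP(c,5,True)[:,0]: print(x,[at(p,x,k,s).round(1)[:2].tolist() for k in z])
E
```

```text
[[  -0.     -0.96   -0.28   69.36]
 [   1.     -0.     -0.      0.15]
 [   0.     -0.28    0.96 -126.27]
 [   0.      0.      0.      1.  ]] 65.70646984690485
[332  69] [[525.8, -42.8], [522.6, -40.6]]
[283  70] [[541.4, 2.9], [537.2, 2.4]]
[283 170] [[446.3, 37.5], [447.7, 34.9]]
[335 169] [[429.6, -12.0], [432.0, -11.6]]
[272   0] [[581.7, -10.3], [581.7, -10.3]]
[273  21] [[564.5, -5.2], [564.5, -5.2]]
[333  17] [[551.8, -48.8], [551.8, -48.8]]
[332   0] [[565.7, -53.0], [565.7, -53.0]]
```

View pics/w1.png

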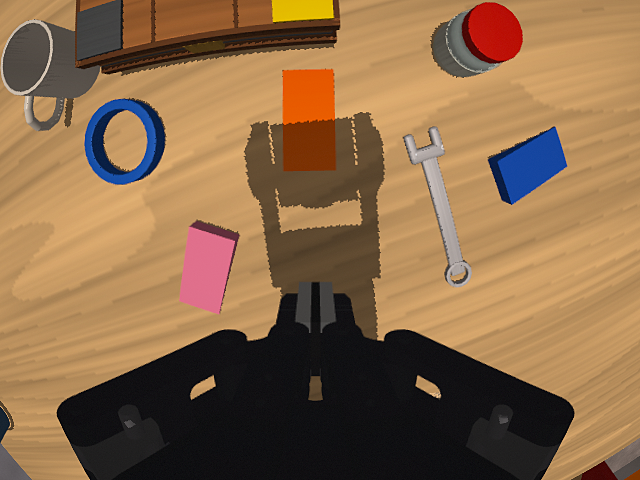

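The wrist view agrees: the orange wedge is at columns 283-335, rows 70-170, with the cap ahead of it and the fingers behind in line. Next I descend behind the wedge's back.

>>> {"name": "drive_tool", "arguments": {"commands": "0.01 0.027 -0.25 0 0 0 0;0.01 0.027 -0.25 0 0 0 0;0 0 -0.25 0 0 0 0;0 0 -0.25 0 0 0 0;0 0 -0.25 0 0 0 0;0 0 -0.25 0 0 0 0;0 0 -0.25 0 0 0 0;0 0 -0.25 0 0 0 0;0 0 -0.15 0 0 0 0;0 0 -0.08 0 0 0 0;0 0 0 0 0 0 0"}}

```text
time_s: 3.83
eef_pos: [406.8, 21.4, 24.4]
ee_rot: [-0.0, 0.985, -0.173, -0.001]
force: [-0.3, -0.5, 0.1]
grip_width: -0.003
grip_force: 0.0
```

>>> {"name": "drive_tool", "arguments": {"commands": "0.056 -0.02 0 0 0 0 0;0.056 -0.02 0 0 0 0 0;0.056 -0.02 0 0 0 0 0;0.038 -0.014 0 0 0 0 0;0.038 -0.014 0 0 0 0 0;0.038 -0.014 0 0 0 0 0;0.038 -0.014 0 0 0 0 0;0.038 -0.014 0 0 0 0 0;0.038 -0.014 0 0 0 0 0;0.038 -0.014 0 0 0 0 0;0.038 -0.014 0 0 0 0 0;0 0 0 0 0 0 0"}}

```text
time_s: 4.83
eef_pos: [455.5, 4.6, 25.4]
ee_rot: [0.0, 0.985, -0.172, 0.0]
force: [-0.5, 0.6, -0.2]
grip_width: -0.0
grip_force: 0.0
```

```bash
cat > m.py <<'E'
from h import *
print(sense()["force"].round(1),sense()["eef_pos"].round(1))
p=capture("top"); h=cv2.cvtColor(p["pixels"],cv2.COLOR_BGR2HSV)
for lo,hi,z in (((3,200,100),(14,255,255),(2,24)),((22,150,60),(35,255,255),(92,))):
    m=cv2.inRange(h,lo,hi); c=max(cv2.findContours(m,0,2)[0],key=cv2.contourArea)
    b=cv2.boxPoints(cv2.minAreaRect(c))
    for k in z:
        w=np.array([at(p,x,k)[:2] for x in b]); print(k,w.round(1).tolist(),w.mean(0).round(1))
    d=w[1]-w[0];print("ang",np.arctan2(d[1],d[0])%(np.pi/2)-np.pi/2)
cv2.imwrite("pics/top_last.png",p["pixels"])
E
python3 m.py
```

```text
[-0.5  0.6 -0.2] [455.5   4.6  25.4]
2 [[528.0, 6.6], [564.4, -5.1], [548.7, -53.2], [512.5, -41.4]] [538.4 -23.3]
24 [[525.8, 6.8], [561.3, -4.6], [546.0, -51.7], [510.6, -40.1]] [535.9 -22.4]
ang -0.3108919187951469
92 [[564.5, -5.2], [609.2, -18.1], [596.1, -62.5], [551.6, -49.4]] [580.4 -33.8]
ang -0.28068100586889955
```

>>> {"name": "drive_tool", "arguments": {"commands": "0.028 -0.01 0 0 0 -0.008 0;0.028 -0.01 0 0 0 -0.008 0;0.028 -0.01 0 0 0 -0.008 0;0.028 -0.01 0 0 0 -0.008 0;0.019 -0.007 0 0 0 0 0;0.019 -0.007 0 0 0 0 0"}}

```text
time_s: 5.38
eef_pos: [469.9, -0.5, 25.3]
ee_rot: [-0.0, 0.983, -0.184, -0.0]
force: [-0.6, 1.1, 1.1]
grip_width: 0.001
grip_force: 0.3
```

>>> {"name": "drive_tool", "arguments": {"commands": "0.019 -0.007 0 0 0 0 0;0.019 -0.007 0 0 0 0 0"}}

```text
time_s: 5.55
eef_pos: [473.6, -1.8, 25.3]
ee_rot: [-0.0, 0.983, -0.184, -0.0]
force: [-0.8, -0.1, 0.0]
grip_width: -0.001
grip_force: 0.2
```

>>> {"name": "drive_tool", "arguments": {"commands": "0.019 -0.007 0 0 0 0 0;0.019 -0.007 0 0 0 0 0"}}

```text
time_s: 5.72
eef_pos: [476.7, -3.0, 25.1]
ee_rot: [-0.0, 0.983, -0.184, -0.001]
force: [-8.9, 2.5, 5.8]
grip_width: 0.003
grip_force: 4.8
```

>>> {"name": "drive_tool", "arguments": {"commands": "0.019 -0.007 0 0 0 0 0;0.019 -0.007 0 0 0 0 0"}}

```text
time_s: 5.88
eef_pos: [478.8, -3.7, 24.9]
ee_rot: [-0.0, 0.983, -0.184, -0.003]
force: [-11.8, 4.4, 9.9]
grip_width: -0.001
grip_force: 6.7
```

Contact came on fast (9 to 12 N). I'll check the crate and wedge before doing anything else.

```bash
python3 m.py; python3 - <<'E'
from h import *
q=capture("side"); cv2.imwrite("pics/s2.png",cv2.resize(q["pixels"][180:360,200:440],None,fx=3.3,fy=3.3,interpolation=2))
E
```

```text
[-11.8   4.4   9.9] [478.8  -3.7  24.9]
2 [[560.4, -12.3], [562.8, -13.0], [556.2, -36.8], [553.7, -36.2]] [558.3 -24.6]
24 [[557.4, -11.7], [559.8, -12.4], [553.3, -35.6], [550.9, -35.0]] [555.4 -23.7]
ang -0.26870072655946653
92 [[566.0, -6.3], [610.9, -19.3], [597.9, -63.5], [553.1, -50.4]] [582.  -34.9]
ang -0.280755387403574
```

View pics/s2.png

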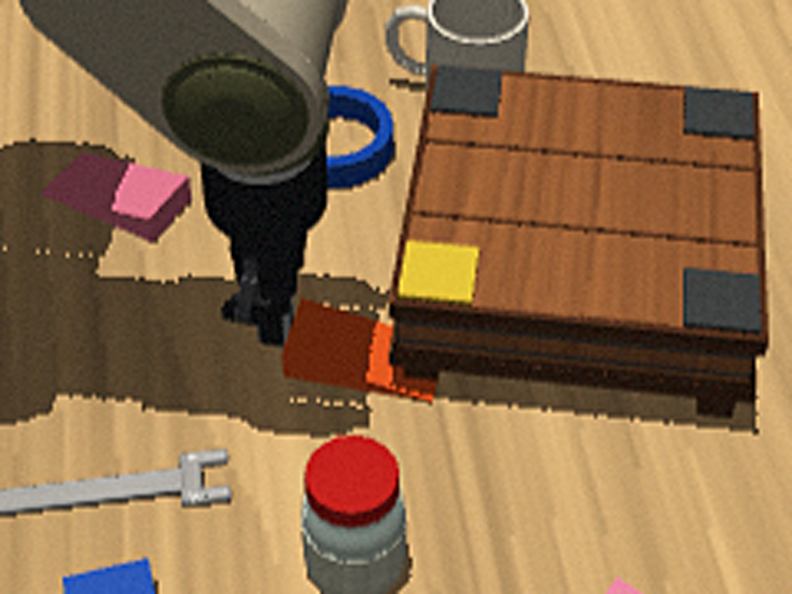

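The side view shows the thin end well under the short foot (crop 400,375), with the crate straight. Its measured shift is at most 1.6 mm. I'll back off, rise and go above the cap.

>>> {"name": "drive_tool", "arguments": {"commands": "-0.05 0.018 0 0 0 0 0;-0.09 0.033 0 0 0 0 0;0 0 0.3 0 0 0 0;0 0 0.3 0 0 0 0;0 0 0.3 0 0 0 0;0 0 0.2 0 0 0 0;0.2 -0.06 0 0 0 0 0;0.2 -0.06 0 0 0 0 0;0.2 -0.06 0 0 0 0 0;0.2 -0.06 0 0 0 0 0;0.2 -0.06 0 0 0 0 0;0.18 -0.06 0 0 0 0 0;0 0 0 0 0 0 0;0 0 0 0 0 0 0"}}

```text
time_s: 7.15
eef_pos: [585.3, -35.7, 134.9]
ee_rot: [-0.0, 0.983, -0.185, -0.0]
force: [-0.6, 0.1, 0.1]
grip_width: -0.0
grip_force: 0.0
```

```bash
python3 - <<'E'
from h import *
s=sense(); p=capture("wrist"); print(s["eef_pos"].round(1),s["force"].round(1))
q=capture("side"); cv2.imwrite("pics/s3.png",cv2.resize(q["pixels"][180:360,200:440],None,fx=3.3,fy=3.3,interpolation=2))
for P,o in ((q,None),):
    h=cv2.cvtColor(P["pixels"],cv2.COLOR_BGR2HSV); m=cv2.inRange(h[200:330,250:420],(22,180,80),(35,255,255)); 
    c=max(cv2.findContours(m,0,2)[0],key=cv2.contourArea)+np.array([250,200]); print([at(P,x,92).round(1)[:2].tolist() for x in cv2.approxPolyDP(c,2,True)[:,0]])
E
```

```text
[585.3 -35.7 134.9] [-0.6  0.1  0.1]
[[568.2, -8.3], [557.5, -52.0], [598.6, -63.5], [610.6, -20.3], [595.2, -23.9]]
```

View pics/s3.png

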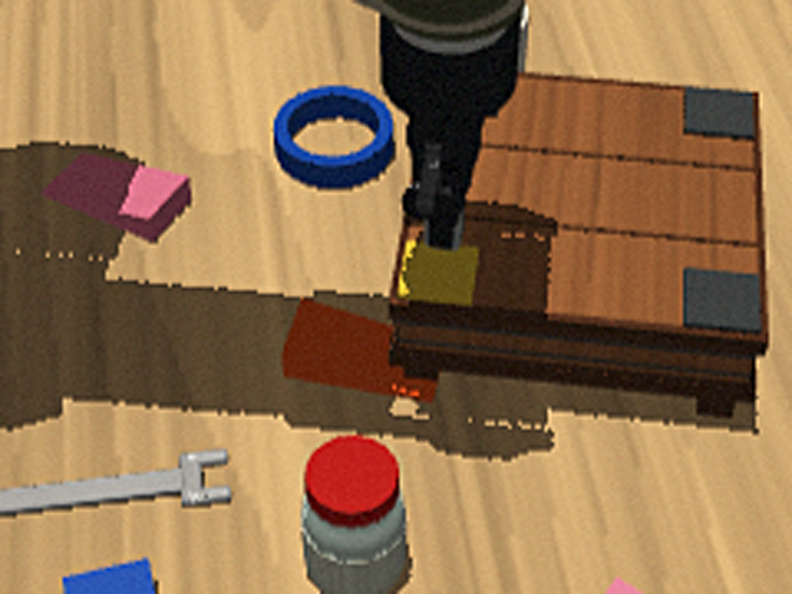

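The fingertips are over the cap (crop 440,275) and the wedge has stayed under the foot. Next is the press.

>>> {"name": "drive_tool", "arguments": {"commands": "-0.03 0 -0.1 0 0 0 0;0 0 -0.08 0 0 0 0;0 0 -0.04 0 0 0 0;0 0 -0.01 0 0 0 0"}}

```text
time_s: 7.58
eef_pos: [581.5, -35.3, 111.5]
ee_rot: [-0.0, 0.983, -0.184, -0.001]
force: [0.3, -0.0, 0.5]
grip_width: 0.004
grip_force: 0.0
```

>>> {"name": "drive_tool", "arguments": {"commands": "0 0 -0.015 0 0 0 0;0 0 0 0 0 0 0"}}

```text
time_s: 7.75
eef_pos: [582.1, -35.5, 110.8]
ee_rot: [-0.0, 0.983, -0.184, 0.0]
force: [0.1, -0.4, 0.2]
grip_width: -0.004
grip_force: 0.0
```

>>> {"name": "drive_tool", "arguments": {"commands": "0 0 -0.01 0 0 0 0;0 0 0 0 0 0 0"}}

```text
time_s: 7.92
eef_pos: [582.2, -35.5, 109.9]
ee_rot: [-0.0, 0.983, -0.184, 0.0]
force: [0.3, -0.4, 0.8]
grip_width: 0.003
grip_force: 0.0
```

>>> {"name": "drive_tool", "arguments": {"commands": "0 0 -0.01 0 0 0 0;0 0 0 0 0 0 0"}}

```text
time_s: 8.08
eef_pos: [582.3, -35.5, 109.1]
ee_rot: [0.0, 0.983, -0.184, 0.0]
force: [-0.3, -0.1, 1.8]
grip_width: 0.002
grip_force: 0.9
```

>>> {"name": "drive_tool", "arguments": {"commands": "0 0 -0.008 0 0 0 0;0 0 0 0 0 0 0"}}

```text
time_s: 8.25
eef_pos: [582.3, -35.5, 109.1]
ee_rot: [0.0, 0.983, -0.184, 0.0]
force: [-3.6, 0.4, 9.0]
grip_width: 0.003
grip_force: 4.2
```

>>> {"name": "drive_tool", "arguments": {"commands": "0 0 -0.006 0 0 0 0;0 0 0 0 0 0 0"}}

```text
time_s: 8.42
eef_pos: [582.3, -35.6, 109.0]
ee_rot: [0.0, 0.983, -0.184, 0.0]
force: [-4.7, 0.4, 13.2]
grip_width: 0.002
grip_force: 6.5
```

13 N sinks the cap only about 0.1 mm, and contact came at the nominal height, so the crate is neither rocking nor jacked up. I'll hold and check that it stays steady.

>>> {"name": "drive_tool", "arguments": {"commands": "0 0 0 0 0 0 0;0 0 0 0 0 0 0;0 0 0 0 0 0 0;0 0 0 0 0 0 0;0 0 0 0 0 0 0;0 0 0 0 0 0 0;0 0 0 0 0 0 0;0 0 0 0 0 0 0;0 0 0 0 0 0 0;0 0 0 0 0 0 0;0 0 0 0 0 0 0;0 0 0 0 0 0 0"}}

```text
time_s: 9.42
eef_pos: [582.3, -35.6, 109.0]
ee_rot: [0.0, 0.983, -0.184, 0.001]
force: [-5.8, 0.6, 12.9]
grip_width: -0.001
grip_force: 6.4
```

```bash
python3 - <<'E'
from h import *
q=capture("side"); cv2.imwrite("pics/s4.png",cv2.resize(q["pixels"][180:360,200:440],None,fx=3.3,fy=3.3,interpolation=2))
print(sense()["force"].round(1))
E
```

```text
[-5.1  0.8 13.5]
```

View pics/s4.png

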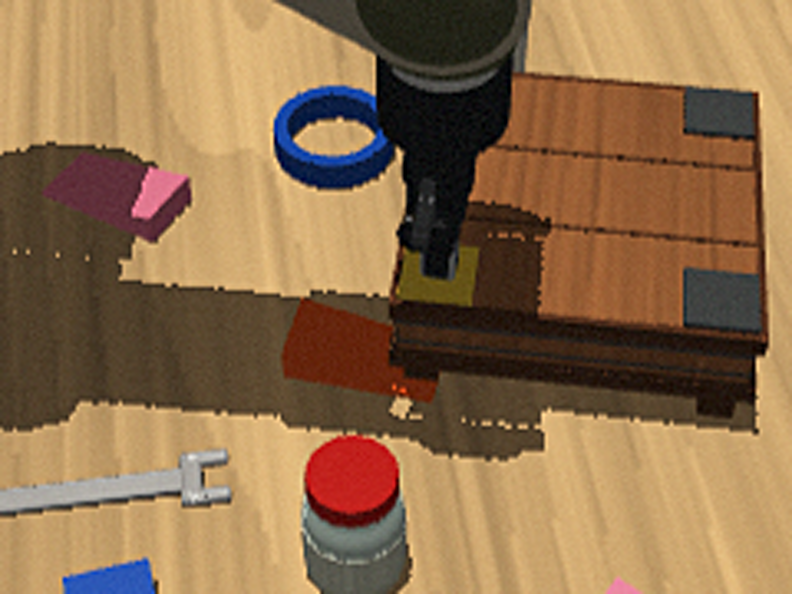

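The fingertips press on the cap (crop 440,275) with a steady 13 N. The wedge and crate have not moved.

```bash
python3 -c "
from rig import *
print(finish_job())"
```

```text
the job is handed in; nothing more can be done
None
```

The orange wedge is snug under the short foot, and I handed the job in with the fingertips pressing the yellow cap at a steady 13 N or so; the cap sank about 0.1 mm, and the final push on the wedge reached about 12 N and shifted the crate by up to 1.6 mm.

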